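Lay the mould half down against the stop

TASK

A metal mould half stands on end on the wooden board. Push it over with the fingertips so that it lies flat on the board with its hollow face up, then push it along the board until its leading end (the one that was on top) sits flush and square against the yellow stop bar, with its whole width behind the bar. Only push it, never lift or carry it, and leave the other things on the board where they are.

Things in the scene. Friction and masses are not known exactly. Their poses are not given: they have to be found in the camera images.
- board: Fixed wooden turn-over board, 340 mm (its x) by 310 mm (its y), 12 mm thick, lying flat on the table. Origin at the centre of its underside, on the table. Its +x axis points along the board from the standing mould half towards the stop bar; z up. Position and yaw vary.
- stop (a point): Fixed on the board: middle of the stop bar's face towards the mould half, at the board's top surface (12 mm above the table); 115 mm from the board's centre along its +x. Axes as the board's. The yellow bar is 160 mm long (board y), 14 mm thick (behind this point) and rises 16 mm above the board.
- mould: Loose aluminium mould half, 46 mm thick (its x), 84 wide (y), 110 tall (z), about 0.6 kg, starting on end, its back (+x) to the stop bar within 7 degrees. Origin: centre of the end it stands on. Front (-x) is the hollow face: dark recess 8 mm deep, 56 wide, 14 to 88 mm up, a solid rim 22 mm tall above it. Lying hollow face up, its x points down and its z towards the stop.
- mould_top (a point): Centre of the mould half's top end (110 mm from its origin along its z), the end that must finally meet the stop bar. Axes as the mould half's. Once it has fallen, about 50 to 80 mm are left from here to the stop bar; it slides there under a push of under 10 N.
- mould_mid (a point): Centre of the mould half and of its mass, 55 mm from its origin along its z. Axes as the mould half's. 67 mm above the table when it stands, 35 mm when it lies. Pushed on the rim near its top it tips instead of sliding; past about 23 degrees it falls by itself, turning about its far lower edge, which slips only a few mm.
- jar: Loose closed jar with a red lid, 44 mm across, 55 mm tall, standing near a long edge of the board. Origin at the centre of its underside. Leave alone.
- hub: Loose dark steel hub casting, flange 48 mm across, 40 mm tall, standing near a long edge of the board. Origin at the centre of its underside. Leave alone.
- crucible: Loose small terracotta crucible cup, 48 mm across, 50 mm tall, standing near a long edge of the board. Origin at the centre of its underside. Leave alone.
Things that resemble listed ones, but are neither listed nor needed, are in the scene too. Of the things shaped like the mould, the aluminium one is meant.

How it is judged:
By the outcome, as a careful person would: the job done as asked, in the order asked, and still so for the second after the job is handed in, with the robot touching nothing.
It also fails if it takes over 42 s, if anything falls off the work surface, if the arm or the gripper's body presses on something with over 40 N, if the wrist force passes 120 N, or if a joint passes its speed limit or range.

ROBOT

A 6-joint arm with a two-finger parallel gripper is mounted at the origin on the work surface. World frame = base frame: x ahead of the robot, y to its left, z up, the work surface at z = 0. Lengths are in m, angles in degrees, forces in N, time in s.
With the tool pointing down it reaches from about 0.3 to 0.75 m from the base axis. Payload 8.5 kg.
Tool frame: the origin (TCP) lies midway between the tips of the shut fingers; the grasp point (between the pads) lies 19 mm behind it; z points along the fingers, y is the line along which they close (so a half turn about z gives the same grasp; the last joint's range is limited). The gripper opens to 85 mm and grips with 20 to 120 N. Pads are 22 mm wide; open, the fingers measure 114 mm over their backs; the gripper's body (76 mm by 85 mm) begins 54 mm behind the grasp point. The pads swing forward as they close: fully open they stand 13 mm farther back than shut.
Start: joints at [61.117, 21.807, 74.336, -0, 83.858, -12.336], TCP at [0.157, 0.527, 0.231] pointing down, gripper open.
Joint ranges: [-178.18, 178.18], [-50.72, 133.34], [12.68, 142.11], [-81.47, 261.47], [9.98, 163.14], [-165.26, 165.26]. Speed limits (degrees/s): [136.94, 136.94, 180, 180, 180, 180].

INTERFACE

Orientations are given as a 3x3 rotation matrix whose columns are the frame's x, y, z axes.
In Python, from rig import env gives the robot as it stands. The module is installed in compiled form; this text tells all that it offers.
- The arm moves only by the tool jog_arm, never from a script. Its argument "targets" is a list of rows, each a list of 6 numbers: the shift along the tool's x, y, z in cm, then the turn, a rotation vector about the tool's x, y, z in degrees. A call has 1 to 8 rows; each row is the pose to reach, as a shift and turn from the pose commanded when the call began, along the tool's axes at that moment; what a row does not reach only later rows make up. A row lasts 1/12 s, in which the tool goes at most 41.7 mm and 7.16 degrees, less where a joint would pass 70% of its speed; a pose out of reach is approached as far as the arm can. A call with a gripper value outside its range is refused whole. "hand" is the opening, from 0 (shut) to 1 (fully open), set as the call begins (left out, the last holds). The fingers move at their own pace and stop on an object; "newtons" is the grip in N (left out, the last holds). Time passes only in rows, so rows that repeat a pose let the fingers close. It gives the time, the measured TCP pose, the force, the opening and the grip force at its end, in the units of the state.
- env.observe(): the state, without advancing time (a new reading comes with each control period).
- env.get_image(name): name is "scene" or "side" or "wrist"; returns a dict with "frame" (480x640x3 uint8, red, green, blue), "depth" (480x640 float32, m along the optical axis (not along the pixel's ray), 0 where there is no reading), "fovy" (degrees; the focal length in pixels is half the picture's height over the tangent of half this angle, whatever the lens; pixels are square), "cx", "cy" (the principal point, pixels), "cam_to_world" (4x4, takes a point from camera to world coordinates). Camera axes: x right, y down, z forward; pixel columns grow to the right and rows downward; lengths in m; the calibration is good to about 2 mm. A picture is of the moment at which its call begins.
- env.close_job(): hands the job in; it is judged then, once.
Trained networks look in the newest picture that a camera, given by its name, has taken for a name from the list of things; names that differ only in an ending like _2 or _b are one class to them, and where a whole thing is asked for, a point or a joint stands for the part that bears it (a point fixed in the world has none). Each returns a list of dicts, best first, with "score" (0 to 1); they miss things now and then, are a little off and sometimes report something else, mostly with a low value. They report only what shows in the picture. A call takes as long as a camera call. They do not tell look-alikes from the thing itself.
- env.regions_of(camera, target): "pixels" (480x640 bool, what is visible of it) and "point" ([row, column] in pixels, amid what is visible of it).
The state is a dict: "time_s": time; "q": joint angles; "qvel": joint speeds; "joint_efforts": joint torques, N m; "position": TCP position; "tool_rot": TCP orientation; "ft_force": force on the tool from outside, world axes, zero at the start; "wrist_torque": the same for the moment, N m; "grip_width": finger opening in m; "gripper_force": force on a finger pad.
Only numpy, scipy, OpenCV 4.12 (cv2) and the standard library are available. Lean on these libraries where they do the work, as an engineer would, in place of code of your own. Each camera call takes 0.05 s, during which the arm holds its last target. There are 200 camera calls.

## Working session

There is one attempt and no reset: what is moved stays moved. The work goes in short steps, Python scripts to look and compute and a tool call to move; the robot and the scene stay as the last step left them, time stands still between calls to the robot, and variables do not carry over. Pictures are saved under pics/ and viewed, at most 10 in all, crops included, and the job is handed in when it is done.

Besides the shell and the picture viewer there is one more tool, called after "Request:" by a JSON object that holds its "op" and its "data", one argument or row to a line. jog_arm: Moves the arm, as the interface text tells. Its arguments: {"type":"object","properties":{"targets":{"type":"array","items":{"type":"array","items":{"type":"number"}}},"hand":{"type":"number"},"newtons":{"type":"number"}},"required":["targets"]}

```bash
mkdir -p pics
cat > h.py <<'E'
import numpy as np, cv2
from rig import env
def cam(n):
    d=env.get_image(n); h,w=d["depth"].shape
    f=240/np.tan(np.radians(d["fovy"])/2)
    v,u=np.mgrid[:h,:w]; z=d["depth"]
    P=np.stack([(u-d["cx"])/f*z,(v-d["cy"])/f*z,z],-1)
    T=d["cam_to_world"]; W=P@T[:3,:3].T+T[:3,3]; W[z==0]=np.nan
    return d,W
def save(d,p): cv2.imwrite("pics/"+p+".png",d["frame"][:,:,::-1])
E
python3 - <<'E'
from h import *
o=env.observe(); print(o["position"],o["tool_rot"],o["time_s"])
np.set_printoptions(precision=4,suppress=True)
for n in ("scene","side"):
    d,W=cam(n); save(d,n+"0"); print(n,d["cam_to_world"][:3].tolist(),d["fovy"])
    for t in ("board","stop","mould","mould_top","jar","hub","crucible"):
        for r in env.regions_of(n,t)[:3]:
            m=r["pixels"]; p=W[m]; print(t,round(r["score"],2),r["point"],m.sum(),np.nanmedian(p,0),np.nanpercentile(p,2,0),np.nanpercentile(p,98,0),d["frame"][m].mean(0).round())
E
```

```text
[0.15648441 0.52696117 0.2307077 ] [[-9.58594759e-01  2.84772827e-01 -7.25249108e-04]
 [ 2.84773555e-01  9.58593972e-01 -1.27231522e-03]
 [ 3.32898623e-04 -1.42616647e-03 -9.99998928e-01]] 0.0
scene [[0.15255033873155502, 0.8302785165408304, -0.5360652750585935, 1.028444835268742], [0.988277221515353, -0.13147395478210436, 0.07760626680782139, -0.08468851211023469], [-0.006043805653840036, -0.5416199628749949, -0.8406017417472482, 0.95998340279875]] 45.74878508612061
stop 0.57 [317.3, 309.9] 24285 [ 0.5934 -0.0512  0.0111] [ 0.3991 -0.1948  0.007 ] [0.7311 0.1125 0.0265] [152. 102.  65.]
mould 0.95 [191.9, 185.3] 2436 [ 0.3103 -0.254   0.083 ] [ 0.2677 -0.2999  0.0024] [ 0.3363 -0.2128  0.1115] [34. 95. 92.]
mould 0.89 [219.0, 449.5] 2403 [0.4676 0.2337 0.0892] [0.4141 0.217  0.002 ] [0.4962 0.2688 0.1114] [39. 99. 95.]
mould 0.81 [163.1, 419.1] 2338 [0.318  0.2224 0.0777] [0.2807 0.1825 0.0021] [0.335  0.2708 0.1112] [72. 43. 85.]
mould_top 0.98 [241.3, 308.4] 2439 [ 0.4895 -0.031   0.1066] [ 0.4493 -0.0718  0.0153] [0.5006 0.008  0.1235] [135. 129. 129.]
mould_top 0.97 [160.5, 421.
[... 1711 characters left out ...]
0] 4187 [0.3097 0.2509 0.086 ] [0.2744 0.1929 0.0023] [0.3346 0.2754 0.1112] [ 92.  47. 114.]
mould_top 0.81 [215.0, 429.4] 2090 [ 0.3003 -0.2302  0.0696] [ 0.2579 -0.2842  0.0026] [ 0.3363 -0.2079  0.1107] [ 36. 109. 101.]
mould_top 0.79 [263.9, 345.3] 2098 [0.4726 0.0114 0.0943] [ 0.4442 -0.0631  0.0144] [0.5002 0.0192 0.1232] [162. 154. 151.]
jar 0.79 [232.2, 286.4] 516 [ 0.6038 -0.157   0.0478] [ 0.5858 -0.1857  0.0158] [ 0.6239 -0.1488  0.0684] [180. 109.  96.]
hub 0.94 [325.9, 320.4] 562 [0.514  0.0989 0.0276] [0.494  0.0769 0.0147] [0.5345 0.1115 0.0533] [83. 75. 72.]
crucible 0.73 [309.0, 237.7] 760 [0.6678 0.0868 0.0458] [0.647  0.0551 0.0139] [0.6879 0.0986 0.0626] [120.  64.  40.]
```

Run:
```python
from h import *
np.set_printoptions(precision=4,suppress=True)
A=[];B=[];S=[];Tp=[]
for n in ("scene","side"):
    d,W=cam(n); f=d["frame"].astype(int)
    hsv=cv2.cvtColor(d["frame"],cv2.COLOR_RGB2HSV)
    inb=(W[...,0]>.36)&(W[...,0]<.78)&(W[...,1]>-.22)&(W[...,1]<.17)
    y=inb&(abs(W[...,2]-.028)<.004)&(hsv[...,0]>20)&(hsv[...,0]<35)&(hsv[...,1]>120)
    t=inb&(abs(W[...,2]-.122)<.004)
    wood=inb&(abs(W[...,2]-.012)<.004)&(hsv[...,1]>80)
    for nm,m in (("bar",y),("top",t),("board",wood)):
        k=cv2.morphologyEx(m.astype(np.uint8),cv2.MORPH_OPEN,np.ones((3,3)))>0 if nm!="bar" else m
        p=W[k]; 
        r=cv2.minAreaRect(p[:,:2].astype(np.float32)*1000)
        print(n,nm,len(p),np.median(p[:,2]),r, cv2.boxPoints(r).tolist())
```

```text
scene bar 619 0.02717317527045504 ((680.0263061523438, -57.3857421875), (157.87973022460938, 15.62285327911377), 81.96623992919922) [[661.2592163085938, -134.45919799804688], [676.7286987304688, -136.642578125], [698.7933959960938, 19.687713623046875], [683.3239135742188, 21.87109375]]
scene top 993 0.1210225875242883 ((471.41094970703125, -29.578052520751953), (83.24250030517578, 49.20453643798828), 79.64641571044922) [[439.72900390625, -66.10002136230469], [488.13238525390625, -74.94317626953125], [503.0928955078125, 6.943916320800781], [454.68951416015625, 15.787071228027344]]
scene board 21416 0.011195856466266085 ((558.924072265625, -40.105621337890625), (308.9927062988281, 341.0207214355469), 82.2718505859375) [[369.1867980957031, -170.26968383789062], [707.1101684570312, -216.12777709960938], [748.661376953125, 90.05844116210938], [410.73797607421875, 135.91653442382812]]
side bar 300 0.027538589793365653 ((679.551513671875, -57.01127624511719), (152.67559814453125, 14.11365795135498), 82.28235626220703) [[662.3070678710938, -131.70993041992188], [676.2929077148438, -133.6052703857422], [696.7959594726562, 17.6873779296875], [682.8101196289062, 19.582717895507812]]
side top 713 0.12160957363397851 ((471.9192199707031, -25.017738342285156), (92.7610855102539, 46.918609619140625), 79.8853530883789) [[440.67926025390625, -66.55756378173828], [486.86865234375, -74.79733276367188], [503.1591796875, 16.52208709716797], [456.96978759765625, 24.761856079101562]]
side board 13930 0.011560527210121574 ((560.018798828125, -36.28472900390625), (313.9237976074219, 341.0052490234375), 82.32678985595703) [[370.08489990234375, -169.0751495361328], [708.0366821289062, -214.6071319580078], [749.9526977539062, 96.50569152832031], [412.00091552734375, 142.0376739501953]]
```

View pics/scene0.png

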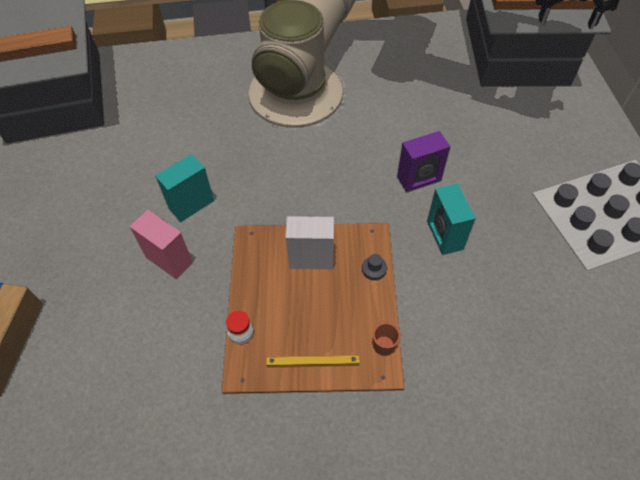

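View pics/side0.png

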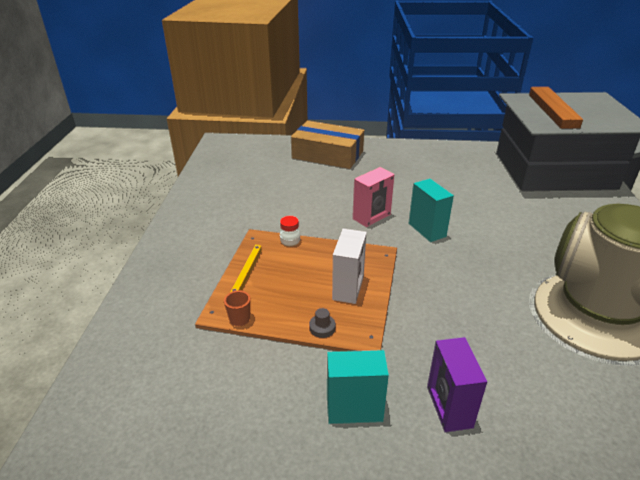

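The scene picture shows the aluminium half at about (310, 242) on the board, with its back to the yellow bar at (313, 361). The side picture shows its hollow at (345, 265), facing the robot. The mould is about 2.5° off the board's axis, and the measured heights match the text.

```bash
cat >> h.py <<'E'
from scipy.spatial.transform import Rotation as R
X=np.array([np.cos(np.radians(-7.7)),np.sin(np.radians(-7.7)),0]); Y=np.array([-X[1],X[0],0])
STOP=np.array([.673,-.0555,.012])
def go(p,yaw):
    """shift (cm) and turn (deg) in tool axes, to world p with tool -x along world angle yaw, pointing down"""
    o=env.observe(); r=np.array(o["tool_rot"]); a=np.radians(yaw)
    x=-np.array([np.cos(a),np.sin(a),0]); z=np.array([0,0,-1.]); t=np.stack([x,np.cross(z,x),z],1)
    print((r.T@(np.array(p)-o["position"])*100).round(2),np.degrees(R.from_matrix(r.T@t).as_rotvec()).round(2),np.linalg.norm(o["ft_force"]).round(1))
E
python3 - <<'E'
from h import *
m=np.array([.4715,-.029,0]); a=np.radians(-10.2); u=np.array([np.cos(a),np.sin(a),0])
go(m-u*.085+[0,0,.22],-10.2)
E
```

```text
[-37.58 -45.29   1.13] [-0.   -0.   -6.35] 0.6
```

Request:
{"op": "jog_arm", "data": {
  "targets": [
    [-4,-5,0,0,0,-1],
    [-8,-9.5,0,0,0,-2],
    [-11,-13,0,0,0,-3],
    [-13.5,-16.5,0,0,0,-4],
    [-16,-19.5,0.5,0,0,-5],
    [-18.5,-22.5,0.5,0,0,-6],
    [-20,-24,0.5,0,0,-6.4],
    [-22,-26.5,0.5,0,0,-6.4]
  ],
  "hand": 0.5
}}

```text
time_s: 1.57
position: [0.2878, 0.2191, 0.2266]
tool_rot: [[-0.985, 0.175, 0.001], [0.175, 0.985, 0.0], [-0.001, 0.0, -1.0]]
ft_force: [1.7, 0.4, 0.2]
grip_width: 0.0425
gripper_force: 0.0
```

Run:
```python
from h import *
o=env.observe(); print(o["position"],o["time_s"],o["grip_width"])
m=np.array([.4715,-.029,0]); a=np.radians(-10.2); u=np.array([np.cos(a),np.sin(a),0])
go(m-u*.085+[0,0,.22],-10.2)
```

```text
[0.28784291 0.21912105 0.22657356] 1.5667 0.042549577550995435
[-13.93 -21.19   0.66] [0.02 0.05 0.11] 1.8
```

Request:
{"op": "jog_arm", "data": {
  "targets": [
    [-2,-3,0,0,0,0],
    [-4,-6,0.5,0,0,0],
    [-6,-9,0.5,0,0,0],
    [-8,-12,0.5,0,0,0],
    [-10,-15,0.5,0,0,0],
    [-12,-18,0.5,0,0,0],
    [-13.9,-21.2,0.6,0,0,0],
    [-13.9,-21.2,0.6,0,0,0]
  ]
}}

```text
time_s: 2.23
position: [0.3893, -0.0173, 0.2204]
tool_rot: [[-0.983, 0.181, 0.001], [0.181, 0.983, -0.002], [-0.001, -0.001, -1.0]]
ft_force: [-0.6, 0.0, 0.0]
grip_width: 0.0428
gripper_force: 0.0
```

Run:
```python
from h import *
o=env.observe(); print(o["position"],o["time_s"],o["grip_width"],o["ft_force"])
m=np.array([.4715,-.029,0]); a=np.radians(-10.2); u=np.array([np.cos(a),np.sin(a),0])
go(m-u*.085+[0,0,.103],-10.2)
d,W=cam("side"); hsv=cv2.cvtColor(d["frame"],cv2.COLOR_RGB2HSV)
k=(W[...,0]>.3)&(W[...,0]<.43)&(abs(W[...,1]+.015)<.06)&(W[...,2]>.1)
print("finger lowest z",np.nanpercentile(W[k][:,2],[0,1,5]))
```

```text
[ 0.38926379 -0.01725454  0.22038535] 2.2333 0.042790384990253956 [-0.60068805  0.03287859  0.01118915]
[ 0.22  0.32 11.74] [-0.08  0.08 -0.25] 0.6
finger lowest z [0.22164504 0.23202642 0.27146062]
```

Request:
{"op": "jog_arm", "data": {
  "targets": [
    [0,0,3.5,0,0,0],
    [0,0.2,7,0,0,0],
    [0,0.3,10,0,0,0],
    [0,0.3,11.7,0,0,0],
    [-2,0.3,11.7,0,0,0],
    [-3.5,0.3,11.7,0,0,0],
    [-4.3,0.3,11.7,0,0,0],
    [-4.6,0.3,11.7,0,0,0]
  ]
}}

```text
time_s: 2.95
position: [0.4337, -0.017, 0.1035]
tool_rot: [[-0.985, 0.175, 0.001], [0.175, 0.985, -0.0], [-0.001, 0.0, -1.0]]
ft_force: [-0.1, 0.5, -1.0]
grip_width: 0.0427
gripper_force: 0.0
```

Run:
```python
from h import *
d,W=cam("side"); cv2.imwrite("pics/s1.png",cv2.resize(d["frame"][150:350,240:460,::-1],None,fx=3,fy=3))
o=env.observe(); print(o["position"],o["ft_force"])
```

```text
[ 0.4334343  -0.01705679  0.1035485 ] [-0.07439516 -0.59540261  1.55429687]
```

View pics/s1.png

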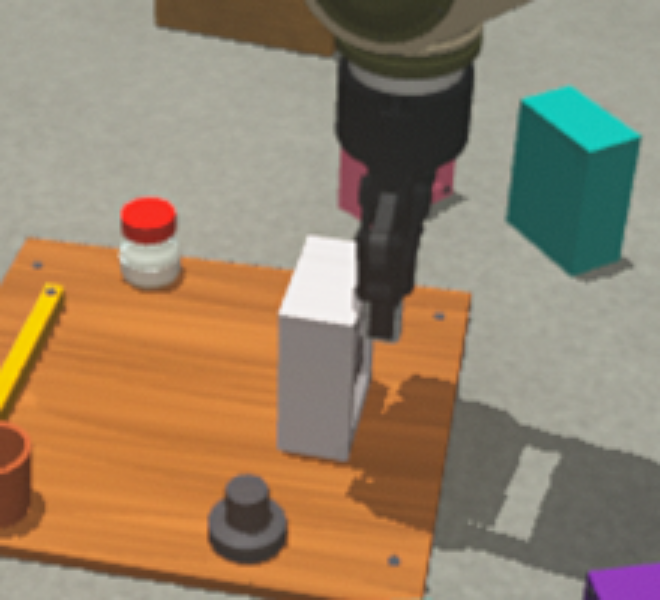

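The side view shows the fingers just short of the rim, near its top at crop (380, 320). They sit about 5 mm too far to +y, so I'll correct that and then tip along the arc.

Request:
{"op": "jog_arm", "data": {
  "targets": [
    [0,-0.5,0,0,0,0],
    [-0.3,-0.5,0,0,0,0],
    [-0.6,-0.5,-0.1,0,0,0],
    [-0.9,-0.5,-0.2,0,0,0],
    [-1.3,-0.5,-0.3,0,0,0],
    [-1.7,-0.5,-0.5,0,0,0],
    [-2.1,-0.5,-0.6,0,0,0],
    [-2.5,-0.5,-0.7,0,0,0]
  ]
}}

```text
time_s: 3.67
position: [0.4572, -0.0268, 0.1106]
tool_rot: [[-0.984, 0.176, 0.0], [0.176, 0.984, -0.0], [-0.0, 0.0, -1.0]]
ft_force: [-0.6, 1.2, 1.2]
grip_width: 0.0425
gripper_force: 0.5
```

Run:
```python
from h import *
d,W=cam("side"); cv2.imwrite("pics/s2.png",cv2.resize(d["frame"][150:350,240:460,::-1],None,fx=3,fy=3))
o=env.observe(); print(o["position"],o["ft_force"])
```

```text
[ 0.45801296 -0.02712082  0.11080814] [ 0.46967892 -0.69632524  0.25008041]
```

View pics/s2.png

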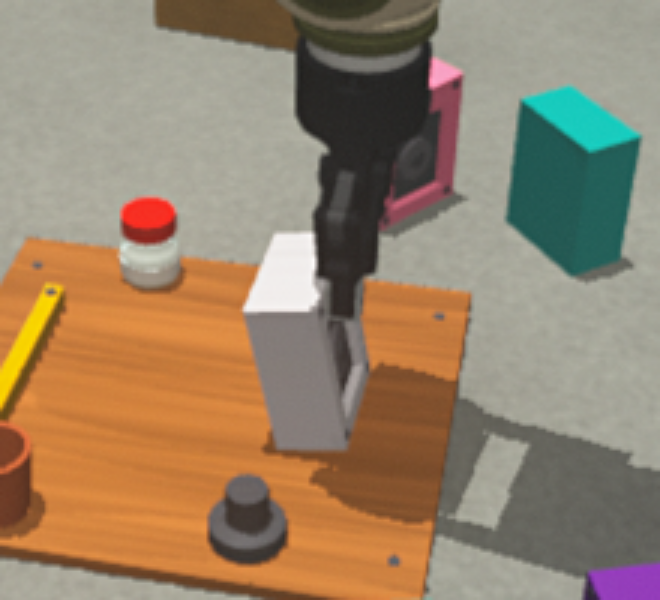

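Seen from the side, it's tipping about its far lower edge at crop (275, 445), with the fingers on the rim at (345, 300). I'll keep going along the arc until it falls.

Request:
{"op": "jog_arm", "data": {
  "targets": [
    [-0.4,0,-0.1,0,0,0],
    [-0.8,0,-0.2,0,0,0],
    [-1.2,0,-0.2,0,0,0],
    [-1.6,0,-0.3,0,0,0],
    [-2.0,0,-0.3,0,0,0],
    [-2.4,0,-0.3,0,0,0],
    [-2.8,0,-0.3,0,0,0],
    [-3.1,0,-0.3,0,0,0]
  ]
}}

```text
time_s: 4.38
position: [0.4877, -0.0324, 0.1134]
tool_rot: [[-0.984, 0.176, 0.0], [0.176, 0.984, -0.0], [-0.0, -0.0, -1.0]]
ft_force: [-0.6, -0.1, -0.4]
grip_width: 0.0427
gripper_force: 0.0
```

Request:
{"op": "jog_arm", "data": {
  "targets": [
    [0,0,0,0,0,0],
    [0,0,0,0,0,0],
    [2,0,0,0,0,0],
    [4,0,0,0,0,0],
    [6,0,0,0,0,0],
    [8,0,0,0,0,0],
    [8,0,0,0,0,0],
    [8,0,0,0,0,0]
  ]
}}

```text
time_s: 5.05
position: [0.408, -0.018, 0.1137]
tool_rot: [[-0.984, 0.176, 0.0], [0.176, 0.984, -0.0], [-0.0, -0.0, -1.0]]
ft_force: [0.2, 0.6, -0.4]
grip_width: 0.0427
gripper_force: 0.0
```

```bash
cat >> h.py <<'E'
def mould():
    out=[]
    for n in ("scene","side"):
        d,W=cam(n); q=(W-STOP); x=q@X; y=q@Y; z=q[...,2]
        m=(x>-.24)&(x<.01)&(abs(y)<.075)&(abs(z-.046)<.005)
        m=cv2.morphologyEx(m.astype(np.uint8),cv2.MORPH_OPEN,np.ones((3,3)))>0
        m&=~((d["frame"].max(2)<70))
        if m.sum()<50: print(n,"none",m.sum()); continue
        r=cv2.minAreaRect(np.stack([x[m],y[m]],1).astype(np.float32)*1000)
        print(n,m.sum(),"z",np.median(z[m]).round(4),r,"x",np.percentile(x[m],[.5,99.5]).round(4),"y",np.percentile(y[m],[.5,99.5]).round(4))
    return d
E
python3 - <<'E'
from h import *
o=env.observe(); print(o["position"],o["ft_force"],o["time_s"])
d=mould(); cv2.imwrite("pics/s3.png",cv2.resize(d["frame"][150:350,190:460,::-1],None,fx=2.9,fy=2.9))
E
```

```text
[ 0.4079988  -0.01802187  0.11368606] [ 0.18701487  0.64667611 -0.38564016] 5.05
scene 1511 z 0.045 ((-122.56725311279297, -4.166446685791016), (83.9685287475586, 112.73157501220703), 87.08048248291016) x [-0.1779 -0.0664] y [-0.0468  0.0393]
side 1126 z 0.0452 ((-122.27290344238281, 0.04288482666015625), (88.27886962890625, 110.2552490234375), 87.8309326171875) x [-0.1777 -0.0674] y [-0.0441  0.0432]
```

View pics/s3.png

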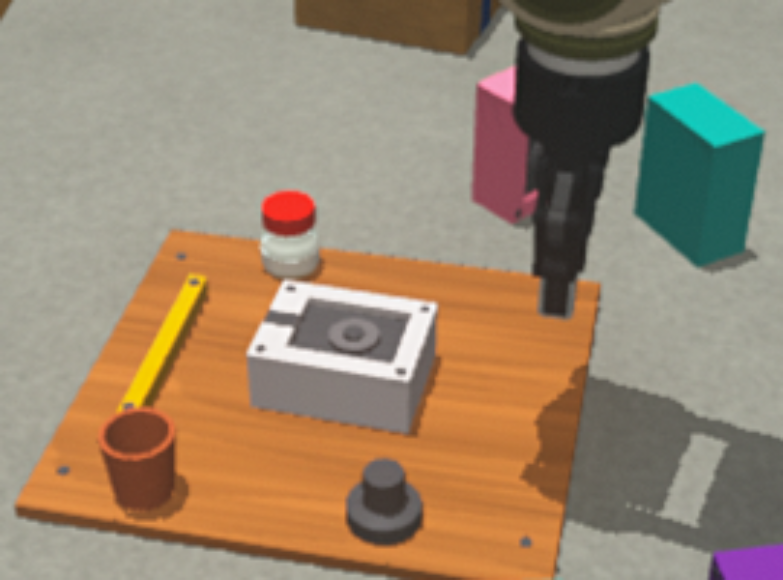

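The mould lies flat in the picture, hollow up at crop (350, 335), with its leading end about 67 mm from the bar. It is about 2.5° off square. Next I'll lower the fingers behind it.

Run:
```python
from h import *
go(STOP-.212*X-.002*Y+[0,0,.018],-7.7)
```

```text
[-5.44 -0.11  8.37] [-0.01  0.06 -2.45] 0.6
```

Request:
{"op": "jog_arm", "data": {
  "targets": [
    [0,0,2.5,0,0,-1],
    [0,0,5,0,0,-2],
    [-1,0,7.5,0,0,-2.4],
    [-3,-0.1,8.4,0,0,-2.4],
    [-5,-0.1,8.4,0,0,-2.4],
    [-5.4,-0.1,8.4,0,0,-2.4],
    [-5.4,-0.1,8.4,0,0,-2.4],
    [-5.4,-0.1,8.4,0,0,-2.4]
  ]
}}

```text
time_s: 5.82
position: [0.461, -0.0285, 0.0293]
tool_rot: [[-0.991, 0.135, -0.001], [0.135, 0.991, 0.0], [0.001, 0.0, -1.0]]
ft_force: [-0.3, -0.2, 0.4]
grip_width: 0.0426
gripper_force: 0.0
```

Run:
```python
from h import *
o=env.observe(); print((o["position"]-STOP)@X,(o["position"]-STOP)@Y,o["position"][2])
go(STOP-.126*X-.002*Y+[0,0,.018],-7.7)
```

```text
-0.21367061274807528 -0.00164146689414943 0.02930853953060941
[-8.77 -0.03 -0.07] [ 0.   -0.03 -0.04] 0.5
```

Approach, push at about 50 mm/s, and stop roughly 2 cm short to check.

Request:
{"op": "jog_arm", "data": {
  "targets": [
    [-1,0,0,0,0,0],
    [-1.8,0,0,0,0,0],
    [-2.3,0,0,0,0,0],
    [-2.7,0,0,0,0,0],
    [-3.1,0,0,0,0,0],
    [-3.5,0,0,0,0,0],
    [-3.9,0,0,0,0,0],
    [-4.3,0,0,0,0,0]
  ]
}}

```text
time_s: 6.48
position: [0.5022, -0.0339, 0.0294]
tool_rot: [[-0.991, 0.134, -0.004], [0.134, 0.991, 0.001], [0.004, 0.0, -1.0]]
ft_force: [-7.3, 1.8, 6.0]
grip_width: 0.0429
gripper_force: 3.7
```

Request:
{"op": "jog_arm", "data": {
  "targets": [
    [-0.4,0,0,0,0,0],
    [-0.8,0,0,0,0,0],
    [-1.2,0,0,0,0,0],
    [-1.6,0,0,0,0,0],
    [-2.0,0,0,0,0,0],
    [-2.4,0,0,0,0,0],
    [-2.8,0,0,0,0,0],
    [-2.8,0,0,0,0,0]
  ]
}}

```text
time_s: 7.15
position: [0.5311, -0.0379, 0.0294]
tool_rot: [[-0.991, 0.134, -0.002], [0.134, 0.991, 0.001], [0.002, 0.0, -1.0]]
ft_force: [-2.5, 0.1, 1.6]
grip_width: 0.043
gripper_force: 1.4
```

Run:
```python
from h import *
o=env.observe(); print((o["position"]-STOP)@X,(o["position"]-STOP)@Y,o["position"][2],o["ft_force"],o["time_s"])
mould()
```

```text
-0.14302069537622777 -0.0015614725180346557 0.029353132465857024 [-2.53805621  0.14284395  1.63620433] 7.15
scene 1663 z 0.0451 ((-77.6763687133789, -1.7918205261230469), (84.27566528320312, 114.44773864746094), 89.61168670654297) x [-0.1322 -0.0211] y [-0.0434  0.0401]
side 888 z 0.0451 ((-76.03652954101562, 1.19061279296875), (90.18760681152344, 111.30599975585938), 89.1071548461914) x [-0.1286 -0.0212] y [-0.0412  0.0451]
```

Square now, about 21 mm left. I'll push slower from here and watch the force.

Request:
{"op": "jog_arm", "data": {
  "targets": [
    [-0.3,0,0,0,0,0],
    [-0.6,0,0,0,0,0],
    [-0.9,0,0,0,0,0],
    [-1.2,0,0,0,0,0],
    [-1.4,0,0,0,0,0],
    [-1.6,0,0,0,0,0],
    [-1.7,0,0,0,0,0],
    [-1.8,0,0,0,0,0]
  ]
}}

```text
time_s: 7.92
position: [0.5484, -0.0404, 0.0294]
tool_rot: [[-0.991, 0.135, -0.002], [0.135, 0.991, 0.0], [0.003, 0.0, -1.0]]
ft_force: [-6.2, 0.2, 4.6]
grip_width: 0.043
gripper_force: 3.4
```

Request:
{"op": "jog_arm", "data": {
  "targets": [
    [-0.1,0,0,0,0,0],
    [-0.2,0,0,0,0,0],
    [-0.3,0,0,0,0,0],
    [-0.4,0,0,0,0,0]
  ]
}}

```text
time_s: 8.25
position: [0.5518, -0.0408, 0.0293]
tool_rot: [[-0.991, 0.135, -0.004], [0.135, 0.991, 0.001], [0.004, 0.0, -1.0]]
ft_force: [-12.9, 0.7, 9.3]
grip_width: 0.0425
gripper_force: 6.5
```

Request:
{"op": "jog_arm", "data": {
  "targets": [
    [-0.1,0,0,0,0,0],
    [-0.1,0,0,0,0,0],
    [-0.2,0,0,0,0,0],
    [-0.2,0,0,0,0,0]
  ]
}}

```text
time_s: 8.58
position: [0.5517, -0.0408, 0.0293]
tool_rot: [[-0.991, 0.134, -0.009], [0.134, 0.991, 0.001], [0.009, 0.0, -1.0]]
ft_force: [-18.1, 0.6, 12.9]
grip_width: 0.0427
gripper_force: 9.3
```

Run:
```python
from h import *
o=env.observe(); print((o["position"]-STOP)@X,o["ft_force"],o["wrist_torque"])
d=mould(); cv2.imwrite("pics/s4.png",cv2.resize(d["frame"][200:350,190:390,::-1],None,fx=3.9,fy=3.9))
```

```text
-0.12215672462690902 [-18.1074449    0.64516149  12.92418508] [ 6.25143624e-02  2.71689647e+00 -4.94330521e-04]
scene 1745 z 0.045 ((-55.81671905517578, -1.8184356689453125), (112.87939453125, 84.056396484375), 0.13791172206401825) x [-0.1112 -0.0002] y [-0.0436  0.04  ]
side 875 z 0.0452 ((-54.968841552734375, 1.2419052124023438), (111.00849151611328, 90.17264556884766), 0.16819487512111664) x [-0.1099 -0.0003] y [-0.0417  0.0446]
```

View pics/s4.png

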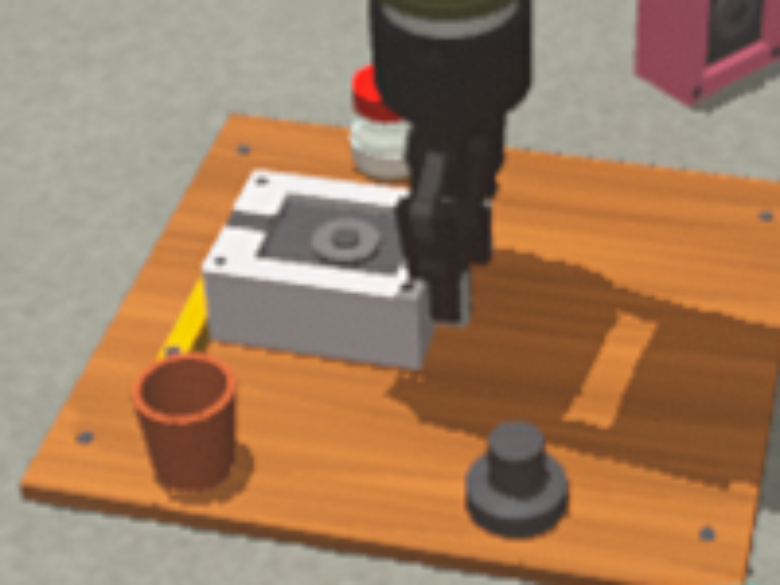

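The mould's leading end is against the bar at crop (205, 290). The tool has stalled and the force is rising, and the measured edge is at 0 mm and about 0.15° off square. I'll back off, rise and check.

Request:
{"op": "jog_arm", "data": {
  "targets": [
    [0.3,0,0,0,0,0],
    [0.8,0,0,0,0,0],
    [2,0,0,0,0,0],
    [4,0,0,0,0,0],
    [5,0,-2,0,0,0],
    [5,0,-5,0,0,0],
    [5,0,-8,0,0,0],
    [5,0,-10,0,0,0]
  ]
}}

```text
time_s: 9.35
position: [0.5066, -0.0349, 0.132]
tool_rot: [[-0.991, 0.135, 0.004], [0.135, 0.991, -0.001], [-0.004, -0.001, -1.0]]
ft_force: [-0.1, 0.2, 0.3]
grip_width: 0.0425
gripper_force: 0.0
```

Run:
```python
from h import *
mould()
d,W=cam("scene"); cv2.imwrite("pics/s5.png",cv2.resize(d["frame"][210:410,200:430,::-1],None,fx=2.9,fy=2.9))
```

```text
scene 1699 z 0.0451 ((-55.535377502441406, -1.9432373046875), (112.56669616699219, 84.21624755859375), 0.057733114808797836) x [-1.108e-01 -1.000e-04] y [-0.0436  0.04  ]
side 1073 z 0.0453 ((-54.87999725341797, 0.60101318359375), (88.93415069580078, 112.1407699584961), 89.75481414794922) x [-0.1102 -0.0003] y [-0.0416  0.0448]
```

View pics/s5.png

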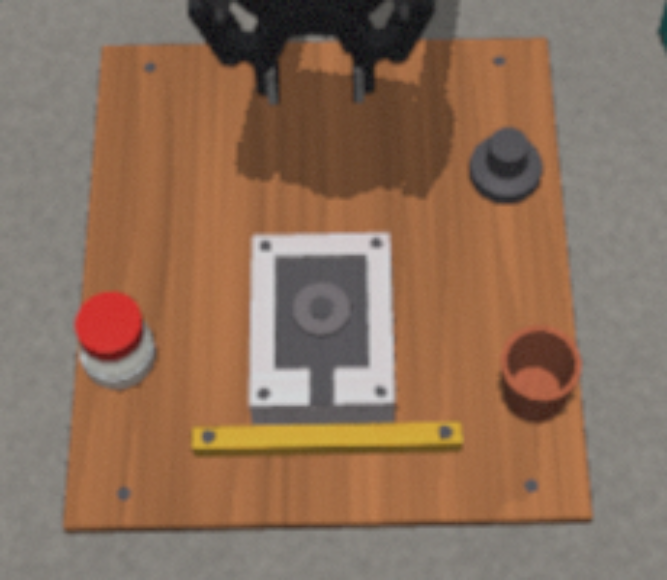

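The mould lies square behind the bar, its end face meeting the bar at crop row 423, and the jar, hub and crucible haven't moved. I'm handing it in.

```bash
python3 -c "
from rig import env
print(env.close_job())"
```

```text
the job is handed in; nothing more can be done
None
```

The mould half lies hollow face up, flush with the stop bar to within about 1 mm and square to within about 0.3°, with its whole width behind the bar; the jar, hub and crucible were not touched, and the job was handed in at about 9.5 s.

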